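# Square the cast block up to the marking fence

### The job

The heavy cast block stands end-on to the steel fence on the bench; walk it round and up to the fence with gentle fingertip pushes, never lifting, tipping or gripping it, until one of its two long sides lies flush against the fence face and neither end sticks out past the end of the fence. Let go of it there, and leave the other things where they are.

Things in the scene. Friction and masses are not known exactly. Their poses are not given: they have to be found in the camera images.
- block: Cast aluminium block, 88 (x) by 130 (y) by 50 mm high, 0.7 to 1 kg. Origin: centre of the underside, on the bench; z up. Long sides: x = +44 and -44 mm, either may go to the fence; short ends y = +65, -65. Sides smooth, from 4 mm above the bench; four round feet at x = +-32, y = +-46. Slides at some 3 to 9 N and turns when pushed off centre, as if its friction lay on a 66 mm radius.
- fence: Steel straight edge fixed to the bench: 240 mm long (y), 16 thick, 40 high; its low feet reach 56 mm behind the face. Origin: on the bench, foot of the working face, mid length. Working face: plane x = 0; x points through the fence away from the block, which stands on the -x side and is flush when its origin is at x = -44 mm here.
- iron_holder: Fixed equipment to the right of the work: black soldering iron stand, up to 150 mm tall. It stays where it is: on the bench it takes up x 0.35 to 0.60, y 0.11 to 0.20 m of the robot's frame.
- clear_bin: Fixed equipment behind and right of the work: open clear plastic bin, 86 mm tall. It stays where it is: x 0.66 to 0.86, y 0.18 to 0.32 m of the robot's frame.
- driver0: Bystander: screwdriver with yellow handle lying near the robot's side of the bench, 21x170x21 mm, origin at the centre of its underside.
- paste_jar0: Bystander: round white jar with green lid, 53 mm across, 42 mm tall, origin at the centre of its underside.
- loupe: Bystander: black eye loupe, 34 mm across, 27 mm tall, origin at the centre of its underside.
- heatsink: Bystander: small finned heatsink, 30x45x23 mm, origin at the centre of its underside.

How it is judged (in metres and radians):
At the end, for the whole second after the job is handed in: The block stands flat on the bench at rest, a long side within 0.04 rad of parallel to the fence and its middle within 3.5 mm of touching the face, its middle no more than 57 mm from the fence's middle along the fence (so neither end passes the fence's end by more than 2 mm) (x of block in the frame of fence between -0.0475 and -0.04 m and y of block in the frame of fence between -0.057 and 0.057 m and angle between the x axis of block and the x axis of fence, either way round below 0.04 rad and angle between block's own z axis and vertical below 0.05 rad and height (world z) of block below 0.004 m and linear speed of block below 0.01 m/s and angular speed of block below 0.05 rad/s).
It fails at once if the block is lifted off the bench or tipped (height (world z) of block above 0.007 m or angle between block's own z axis and vertical above 0.12 rad).
It fails at once if the block is shoved fast (over 0.3 m/s) (linear speed of block above 0.3 m/s).
It fails at once if the fingers press on the block with more than 80 N (contact force between the fingers and block above 80 N).
It fails at once if a bystander is moved by more than 15 mm (distance of any of paste_jar0, loupe, heatsink, driver0 from where it was at the start of the episode above 0.015 m).
It also fails if it takes over 72 s, if anything falls off the work surface, if the arm or the gripper's body presses on something with over 40 N, if the wrist force passes 120 N, or if a joint passes its speed limit or range.

### The arm

A 6-joint arm with a two-finger parallel gripper is mounted at the origin on a cart in front of the work surface, level with it; the furniture and walls round the work are solid. World frame = base frame: x ahead of the robot, y to its left, z up, the work surface at z = 0. Lengths are in m, angles in degrees, forces in N, time in s.
With the tool pointing down it reaches from about 0.375 to 0.75 m from the base axis. Payload 9 kg.
Tool frame: the origin (TCP) lies where the fingers leave the gripper's body, on its centre line; the fingertips stand 73 mm ahead of it and the grasp point (between the pads) lies 54 mm ahead of it (robot.tip_reach is the distance from the TCP to the fingertips, in m); z points along the fingers, y is the direction in which the jaws open and shut (so a half turn about z gives the same grasp; the last joint's range is limited). The gripper opens to 85 mm and grips with 20 to 120 N. Pads are 22 mm wide; open, the fingers measure 114 mm over their backs; the gripper's body (76 mm by 85 mm) begins 54 mm behind the grasp point. The pads swing forward as they close: fully open they stand 13 mm farther back than shut.
Start: joints at [52.672, 5.964, 5.575, 89.605, 0, 77.527], TCP at [0.252, 0.544, 0.304] pointing down, gripper open.
Joint ranges: [-171.21, 171.21], [-48.23, 106.86], [-62.78, 66.21], [-105.2, 120.99], [-86.42, 89.51], [-180, 180]. Speed limits (degrees/s): [127.2, 127.2, 147.25, 180, 180, 180].

### API

Orientations are given as [roll, pitch, yaw] about the fixed x, y, z axes, in that order (R = Rz(yaw) Ry(pitch) Rx(roll)).
In Python, from plant import robot gives the robot as it stands. Calls block until the motion is done:
- robot.move_pose(position, orientation): joint-space move of the TCP to a pose.
- robot.line_to(position, vel=0.15, rotation=None, guard=None): straight line of the TCP; rotation=None keeps the orientation; vel is the mean speed in m/s. With guard (N) it stops when the force on the tool has changed by that much, and returns True; else False.
- robot.goto_joints(angles): joint-space move.
- robot.set_gripper(opening): finger opening in m; the grip force is fixed at half the most; returns when the fingers have stopped.
- robot.pause(seconds).
- robot.ik(position, orientation): joint angles nearest the present ones, or None.
- robot.observe(): the state.
- robot.grab_frame(name): name is "scene" or "top" or "wrist"; returns the picture (384x512x3 uint8, blue, green, red); there is no depth.
- robot.get_calibration(name): a dict with "vertical_fov" (degrees; the focal length in pixels is half the picture's height over the tangent of half this angle, whatever the lens; pixels are square), "cx", "cy" (the principal point, pixels), "k1" (the pictures are not rectified: a ray, as slopes to the right and down, at radius r is drawn at 1 + k1 r^2 times it, then the intrinsics apply), "rvec" (rotation vector, rad) and "tvec" (3), from world to camera coordinates, as OpenCV has them. Camera axes: x right, y down, z forward; pixel columns grow to the right and rows downward; lengths in m; the calibration is good to about 2 mm. A picture is of the moment at which its call begins: read the wrist's pose just before it. get_calibration takes no time and is no camera call; for the wrist camera it gives the pose at the moment of the call.
A pose or a line that the arm cannot do raises robot.IKError and nothing moves.
- robot.job_done(): hands the job in, once; it reports no verdict.
The state is a dict: "time": time; "q": joint angles; "qvel": joint speeds; "joint_torque": joint torques, N m; "tool_pos": TCP position; "tcp_rot": TCP orientation; "ft_force": force on the tool from outside, world axes, zero at the start; "torque": the same for the moment, N m; "gripper_width": finger opening in m.
Only numpy, scipy, OpenCV 4.12 (cv2) and the standard library are available. Lean on these libraries where they do the work, as an engineer would, in place of code of your own. Each camera call takes 0.05 s, during which the arm holds its last target. There are 200 camera calls.

## Working session

There is one attempt and no reset: what is moved stays moved. The work goes in short steps, each a Python script; the robot and the scene stay as the last script left them, time stands still between calls to the robot, and variables do not carry over. Pictures are saved under pics/ and viewed, about 8 in all and at most 12, crops included, and the job is handed in when it is done.

```bash
mkdir -p pics; ls; cat > h.py <<'E'
import numpy as np, cv2
from plant import robot
def cal(name):
    c=robot.get_calibration(name); f=192/np.tan(np.radians(c["vertical_fov"])/2)
    R=cv2.Rodrigues(np.array(c["rvec"],float))[0]; t=np.array(c["tvec"],float).ravel()
    return c,f,R,t
def proj(P,name,C=None):
    c,f,R,t=C or cal(name); p=np.atleast_2d(P)@R.T+t; s=p[:,:2]/p[:,2:]
    s=s*(1+c["k1"]*(s**2).sum(1,keepdims=True)); return s*f+[c["cx"],c["cy"]]
def unproj(uv,z,name,C=None):
    c,f,R,t=C or cal(name); d=(np.atleast_2d(uv)-[c["cx"],c["cy"]])/f; s=d.copy()
    for _ in range(20): s=d/(1+c["k1"]*(s**2).sum(1,keepdims=True))
    r=np.c_[s,np.ones(len(s))]@R; o=-R.T@t
    return (o+r*((z-o[2])/r[:,2])[:,None])[:,:2]
E
python3 - <<'E'
from h import *
for n in("scene","top"):
    im=robot.grab_frame(n); cv2.imwrite(f"pics/{n}0.png",im); print(n,robot.get_calibration(n))
cv2.imwrite("pics/top0b.png",cv2.resize(cv2.imread("pics/top0.png"),(800,600),interpolation=cv2.INTER_CUBIC))
o=robot.observe(); print(o["time"],o["tool_pos"],o["tcp_rot"],robot.tip_reach)
E
```

```text
pics
scene {'vertical_fov': 51.48659396916342, 'cx': 257.30145109421943, 'cy': 189.06795580099114, 'k1': -0.03975046259235216, 'rvec': array([ 1.16831728, -1.9035445 ,  1.24248091]), 'tvec': array([0.56587958, 0.17029295, 0.57799322])}
top {'vertical_fov': 48.91525734761325, 'cx': 260.00231438581665, 'cy': 193.75087823738656, 'k1': -0.07387667837116896, 'rvec': array([ 2.15489188, -2.18234026,  0.05033231]), 'tvec': array([0.37853364, 0.52581159, 0.97706376])}
0.1 [0.25205723 0.54424221 0.30318817] [-1.79931556e+02 -1.55137376e-02  1.55142895e+02] 0.0726
```

View pics/top0b.png

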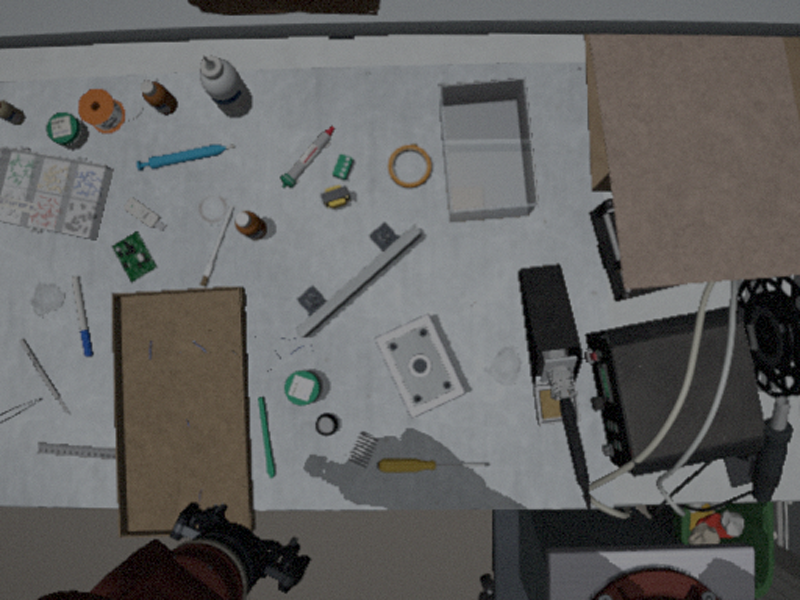

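View pics/scene0.png

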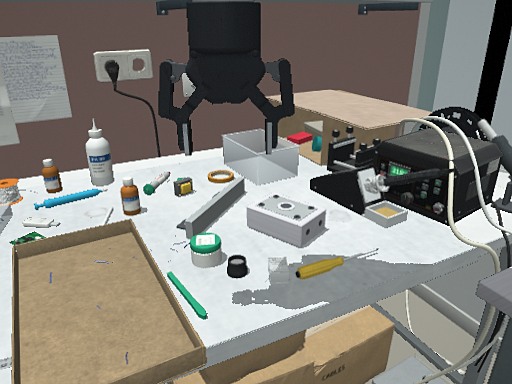

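The top view shows the fence running from about (303,332) to (420,230) and the block at about (420,365), in 800x600 pixels. The jar is at (302,387), the loupe at (327,424), the heatsink at (363,450) and the driver at (430,465). I'll enlarge the middle to read the corners.

```bash
python3 - <<'E'
from h import *
im=cv2.imread("pics/top0.png")[135:315,170:370]
im=cv2.convertScaleAbs(im,alpha=1.3)
cv2.imwrite("pics/crop0.png",cv2.resize(im,None,fx=3.3,fy=3.3,interpolation=cv2.INTER_CUBIC)[:,:])
E
```

```text
(no output)
```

View pics/crop0.png

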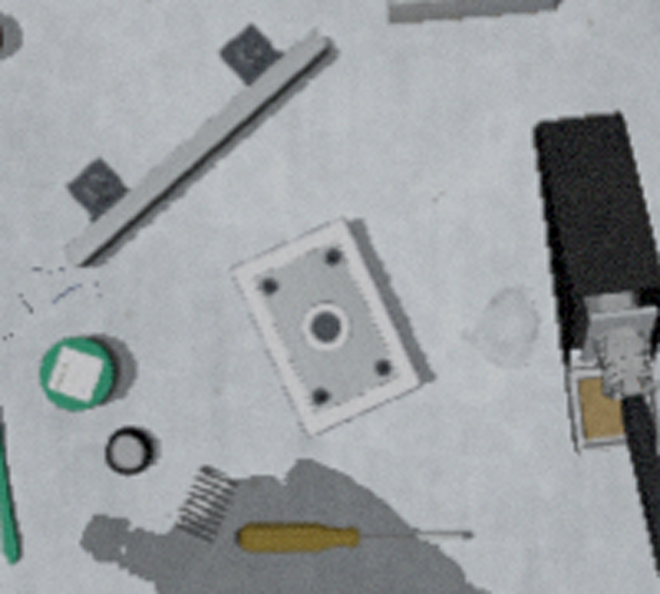

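```bash
cat >> h.py <<'E'
from scipy.optimize import least_squares
def tf(p,L):
    c,s=np.cos(p[2]),np.sin(p[2]); L=np.atleast_2d(L).astype(float); o=L.copy()
    o[:,0]=p[0]+c*L[:,0]-s*L[:,1]; o[:,1]=p[1]+s*L[:,0]+c*L[:,1]; return o
def fit(uv,L,p0,name,C=None):
    r=least_squares(lambda p:(proj(tf(p,L),name,C)-uv).ravel(),p0); return r.x,np.abs(r.fun).max()
BT=np.array([[-44,65,50],[44,65,50],[44,-65,50],[-44,-65,50]])/1e3
BB=BT*[1,1,0]+[0,0,.004]
FT=np.array([[0,120,40],[16,120,40],[16,-120,40],[0,-120,40]])/1e3
FB=FT*[1,1,0]
E
python3 - <<'E'
from h import *
C=cal("top"); print("cam",-C[2].T@C[3])
uc=lambda a:np.array(a,float)/3.3+[170,135]-.35
b=uc([(232,268),(347,219),(422,382),(311,435)])
print(unproj(b,.05,"top"))
pb,e=fit(b,BT,[.45,.35,.4],"top"); print("block",pb,np.degrees(pb[2]),e)
f=uc([(83,265),(68,247),(315,30),(335,45)])
print(unproj(f,.04,"top"))
pf,e=fit(f,FT,[.6,.4,.8],"top"); print("fence",pf,np.degrees(pf[2]),e)
for n,uvs in dict(jar=[(78,373),.042],loupe=[(130,450),.027],heat=[(207,503),.023],drvL=[(238,538),.01],drvR=[(472,535),.005]).items():
    print(n,unproj(uc([uvs]) if 0 else uc([uvs[0]]),uvs[1],"top"))
im=cv2.resize(cv2.imread("pics/top0.png")[135:315,170:370],None,fx=4,fy=4,interpolation=cv2.INTER_CUBIC)[:600]
for p,T,B,c in((pb,BT,BB,(0,0,255)),(pf,FT,FB,(255,0,0))):
    for L in(T,B):
        q=(proj(tf(p,L),"top")-[170,135]+.5)*4-.5
        cv2.polylines(im,[np.round(q).astype(int)],True,c,1)
cv2.imwrite("pics/ov0.png",im)
E
```

```text
cam [0.45457705 0.34298968 1.02476188]
[[0.47807853 0.41809673]
 [0.51139023 0.33711318]
 [0.39730236 0.28660875]
 [0.36149022 0.3641512 ]]
block [ 0.43709286  0.35150028 -1.14996162] -65.88794724595756 1.2935081028632283
[[0.48166711 0.52508623]
 [0.49460046 0.53585275]
 [0.64781232 0.35800004]
 [0.63669262 0.34383449]]
fence [0.55915169 0.43547823 0.70979689] 40.66836609792011 1.3083987239125463
jar [[0.40536883 0.52842144]]
loupe [[0.34958439 0.4939955 ]]
heat [[0.31121491 0.43955523]]
drvL [[0.28412516 0.41859367]]
drvR [[0.28408106 0.24964262]]
```

View pics/ov0.png

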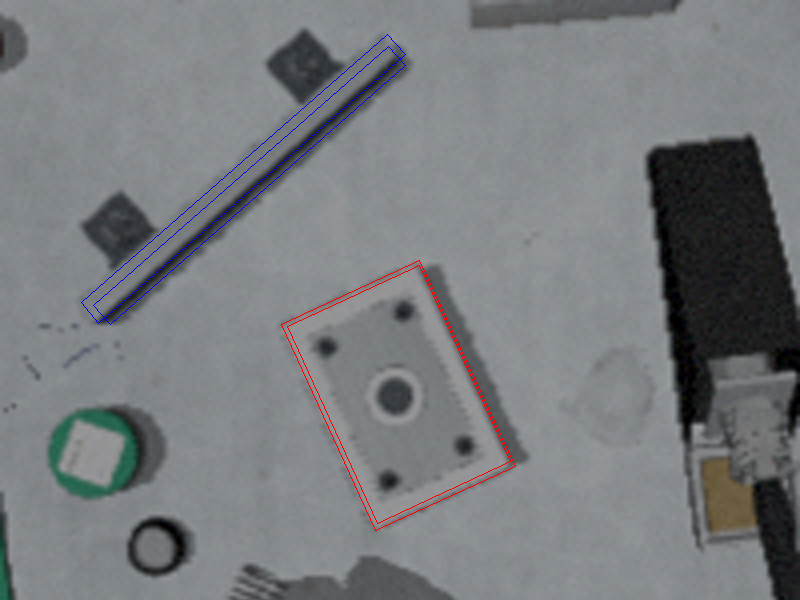

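The block overlay fits. On the fence I took the dark front face as part of the top face, so I'll correct that from an intensity profile and start on push 1 at the same time. The plan uses the open fingers as a wide line contact:
1. Push a short arc from the left long side, shifting the block toward -y of the fence and turning it 15° clockwise.
2. Push an arc from the right long side until it is parallel.
3. Press straight to the fence.

```bash
cat >> h.py <<'E'
Z=.088
def pose(p,off,lon=0,z=Z,yaw=None):
    """tool pose for block pose p: off = block x of tool centre, lon = block y"""
    q=tf(p,[[off,lon,z]])[0]; return q,[180,0,np.degrees(p[2] if yaw is None else yaw)]
def tofence(pf,p):
    c,s=np.cos(pf[2]),np.sin(pf[2]); d=np.array(p[:2])-pf[:2]
    return np.array([c*d[0]+s*d[1],-s*d[0]+c*d[1],(np.degrees(p[2]-pf[2])+180)%360-180])
def prof(im,pf,z,xs):
    ys=np.linspace(-.09,.09,60); g=im.mean(2).astype(np.float32); out=[]
    for x in xs:
        q=proj(tf(pf,np.c_[np.full(60,x),ys,np.full(60,z)]),"top").astype(np.float32)
        out.append(cv2.remap(g,q[:,0].reshape(-1,1),q[:,1].reshape(-1,1),1).mean())
    return np.round(out).astype(int)
E
python3 - <<'E'
from h import *
im=cv2.imread("pics/top0.png"); pf=np.array([.55915,.43548,.7098])
xs=np.arange(-16,26,2)/1e3
for da in(-.015,0,.015,.03): 
    print(da,prof(im,pf+[0,0,da],.04,xs))
print((xs*1e3).astype(int))
p=np.array([.4371,.3515,-1.14996])
for off in(-.075,.065):
    q,r=pose(p,off); print(q,r,robot.ik(q,r))
for pp in([.4446,.329,np.radians(-80.9)],[.5,.385,np.radians(-139.3)]):
    q,r=pose(np.array(pp),.063); print(q,robot.ik(q,r))
E
```

```text
-0.015 [142 142 139 127 106  88  73  53  50  78 109 121 122 122 121 121 118 113
 110 109 110]
0 [142 142 140 128 105  88  75  51  46  78 112 123 122 122 121 121 119 113
 109 109 110]
0.015 [142 142 140 127 105  89  74  52  47  77 111 122 123 122 121 120 118 113
 110 109 110]
0.03 [142 141 138 125 107  90  72  55  54  78 106 120 123 122 121 120 116 113
 112 111 110]
[-16 -14 -12 -10  -8  -6  -4  -2   0   2   4   6   8  10  12  14  16  18
  20  22  24]
[0.4064607  0.41995607 0.088     ] [180, 0, np.float64(-65.88785460886416)] [ 33.12373537   7.72744887 -15.24329752  67.02925361   0.
 -80.98841002]
[0.46365406 0.29217141 0.088     ] [180, 0, np.float64(-65.88785460886416)] [ 18.53803593   1.51326789 -21.77930149  66.70743062   0.
 -95.57410946]
[0.45456396 0.26679293 0.088     ] [ 16.17535836  -2.16497452 -25.44407857  66.72089595   0.
 -82.92464164]
[0.45223754 0.3439178  0.088     ] [ 24.06660523   4.96996433 -18.19682434  66.83321133   0.
 -16.63339477]
```

```bash
cat >> h.py <<'E'
PF=np.array([.5610,.4371,.714])
def arc(p,off,cor,ang,n,vel=.05,fmax=40):
    """push along an arc about block point (0,cor); tool rigid with block; returns predicted block pose"""
    c=tf(p,[[0,cor,0]])[0][:2]; q0,r0=pose(p,off)
    for k in range(1,n+1):
        a=ang*k/n; R=np.array([[np.cos(a),-np.sin(a)],[np.sin(a),np.cos(a)]])
        q=np.r_[c+R@(q0[:2]-c),q0[2]]
        hit=robot.line_to(q,vel=vel,rotation=[180,0,r0[2]+np.degrees(a)],guard=fmax)
        if hit: print("guard at",k); break
    o=robot.observe(); print("F",np.round(o["ft_force"],1),"pos",np.round(o["tool_pos"],4),"t",o["time"])
    return np.r_[c+R@(p[:2]-c),p[2]+a]
def look(name,p,z=4):
    """top picture with overlay of the predicted block pose"""
    im=robot.grab_frame("top"); cv2.imwrite(f"pics/{name}_raw.png",im)
    im=cv2.resize(im[135:285,170:350],None,fx=z,fy=z,interpolation=cv2.INTER_CUBIC)
    for q,L,c in((p,BT,(0,0,255)),(PF,FT,(255,0,0))):
        v=(proj(tf(q,L),"top")-[170,135]+.5)*z-.5
        cv2.polylines(im,[np.round(v).astype(int)],True,c,1)
    cv2.imwrite(f"pics/{name}.png",im)
E
python3 - <<'E'
from h import *
p=np.array([.4371,.3515,-1.14996]); print(tofence(PF,p))
robot.set_gripper(.085)
q,r=pose(p,-.075); robot.move_pose([q[0],q[1],.2],r); robot.line_to(q,vel=.1)
o=robot.observe(); print(o["time"],o["tool_pos"],np.round(o["ft_force"],1))
q2,_=pose(p,-.050); hit=robot.line_to(q2,vel=.02,guard=2.)
o=robot.observe(); x=tofence(p,o["tool_pos"]) ; print(hit,o["time"],np.round(o["ft_force"],1),"tool in block frame",x[:2],o["gripper_width"])
E
```

```text
[-1.49693424e-01  1.64453313e-02 -1.06797041e+02]
3.9333 [0.4068996  0.4202651  0.08883128] [0.1 1.3 0.5]
True 4.8583 [-1.5 -0.5  0.2] tool in block frame [-0.05501109 -0.00027285] 0.08482171481159323
```

```bash
python3 - <<'E'
from h import *
p=np.array([.4371,.3515,-1.14996])
p1=arc(p,-.0548,-.092,-.262,3,vel=.04)
print("pred",p1,tofence(PF,p1))
q,r=pose(p1,-.075); robot.line_to(q,vel=.1); robot.line_to([q[0],q[1],.17],vel=.2)
q,r=pose(p1,-.16); robot.line_to([q[0],q[1],.2],vel=.2)
look("p1",p1); np.save("p1.npy",p1)
E
```

```text
F [-0.1  0.7 -0.3] pos [0.4353 0.3826 0.0881] t 6.025
pred [ 0.44396913  0.32846737 -1.41196   ] [-1.59585286e-01 -5.45987234e-03 -1.21808535e+02]
```

View pics/p1.png

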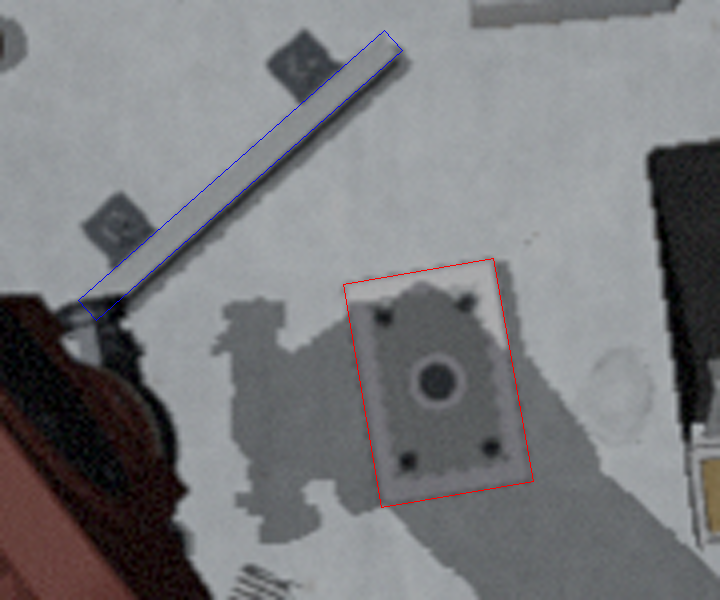

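The overlay matches the block to within about a pixel: its corners are at (345,285), (493,259), (532,481) and (381,507). Next is push 2, from the right side.

```bash
python3 - <<'E'
from h import *
p1=np.load("p1.npy")
q,r=pose(p1,.066); robot.line_to([q[0],q[1],.2],vel=.25,rotation=r); robot.line_to(q,vel=.12)
q2,_=pose(p1,.050); hit=robot.line_to(q2,vel=.02,guard=2.)
o=robot.observe(); x=tofence(p1,o["tool_pos"]); print(hit,o["time"],np.round(o["ft_force"],1),x[:2])
ang=(PF[2]-np.pi)-p1[2]
# anchor the prediction at the measured contact (finger half thickness 11 mm)
s=x[0]-.055 if hit else 0
p1=np.r_[tf(p1,[[np.clip(s,-.003,.003),0,0]])[0][:2],p1[2]]
p2=arc(p1,.055,.092,ang,8,vel=.045)
print("pred",p2,tofence(PF,p2))
q,r=pose(p2,.07); robot.line_to(q,vel=.1); robot.line_to([q[0],q[1],.2],vel=.2)
q,r=pose(p2,.16); robot.line_to([q[0],q[1],.2],vel=.2)
look("p2",p2); np.save("p2.npy",p2); print(robot.observe()["time"])
E
```

```text
True 10.2917 [ 0.1  0.1 -0.5] [ 0.05492196 -0.00021544]
F [-1.9  0.2 -0. ] pos [0.433  0.3765 0.088 ] t 13.9
pred [ 0.47455138  0.41262487 -2.42759265] [-8.13612464e-02  3.81148680e-02 -1.80000000e+02]
15.5583
```

View pics/p2.png

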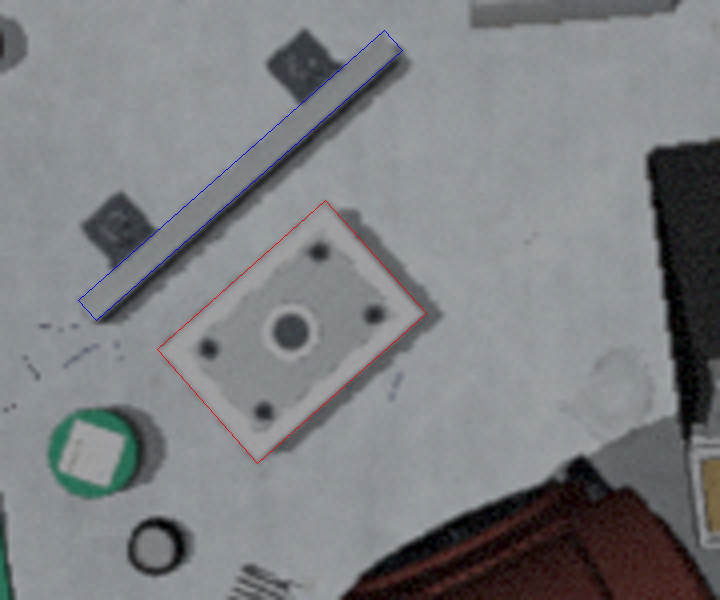

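The block is parallel to the fence and about 37 mm short of it. Its overlay corners are at (158,349), (326,201), (425,314) and (257,463), and they match the picture. Now the straight press, with a force guard.

```bash
python3 - <<'E'
from h import *
p=np.load("p2.npy")
q,r=pose(p,.066); robot.line_to([q[0],q[1],.2],vel=.2,rotation=r); robot.line_to(q,vel=.12)
q2,_=pose(p,.055-.030); h1=robot.line_to(q2,vel=.05,guard=30.)
f1=robot.observe()["ft_force"]
q2,_=pose(p,.055-.046); hit=robot.line_to(q2,vel=.015,guard=18.)
o=robot.observe(); x=tofence(PF,o["tool_pos"]); print(h1,np.round(f1,1),hit,o["time"],np.round(o["ft_force"],1),np.round(o["torque"],2),"tool in fence",x)
print("implied block xf",x[0]+.055)
p3=np.r_[tf(PF,[[x[0]+.055,x[1],0]])[0][:2],p[2]]
robot.pause(.3); print(np.round(robot.observe()["ft_force"],1))
q,r=pose(p3,.075); robot.line_to(q,vel=.06); robot.line_to([q[0],q[1],.2],vel=.2)
q,r=pose(p3,.17); robot.line_to([q[0],q[1],.22],vel=.2)
look("p3",p3); np.save("p3.npy",p3); print(p3,tofence(PF,p3),robot.observe()["time"])
E
```

```text
False [-2.8 -3.2  2.4] True 18.9 [-0.2 -0.3 -0.3] [-0.04 -0.07  0.04] tool in fence [ -0.09897662   0.03831291 -35.90511116]
implied block xf -0.04397661532219082
[0.  0.1 0.4]
[ 0.50267507  0.43725631 -2.42759265] [-4.39766153e-02  3.83129056e-02 -1.80000000e+02] 21.0583
```

View pics/p3.png

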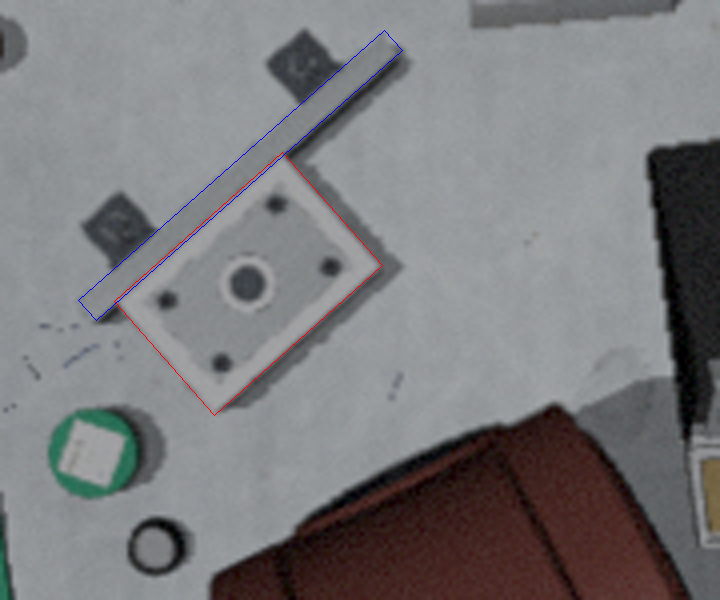

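The guard tripped with the block at xf = -44.0 mm, and the overlay shows it against the fence face at yf ≈ +38 mm. I'll press once more at mid-length with closed fingers, so the block seats regardless of the tool's yaw. Then I'll check up close with the wrist camera.

```bash
python3 - <<'E'
from h import *
p=np.load("p3.npy")
robot.set_gripper(0.0)
q,r=pose(p,.075); robot.line_to([q[0],q[1],.2],vel=.2); robot.line_to(q,vel=.12)
q2,_=pose(p,.045); hit=robot.line_to(q2,vel=.02,guard=25.)
o=robot.observe(); x=tofence(PF,o["tool_pos"]); print(hit,o["time"],np.round(o["ft_force"],1),"implied xf",x[0]+.055)
q,r=pose(p,.08); robot.line_to(q,vel=.06); robot.line_to([q[0],q[1],.3],vel=.25)
C=cal("wrist"); im=robot.grab_frame("wrist"); cv2.imwrite("pics/w.png",im)
z=1.5; im=cv2.resize(im,None,fx=z,fy=z,interpolation=cv2.INTER_CUBIC)
for pp,L,c in((p,BT,(0,0,255)),(PF,FT,(255,0,0))):
    v=(proj(tf(pp,L),"wrist",C)+.5)*z-.5; print(np.round(v/z))
    cv2.polylines(im,[np.round(v).astype(int)],True,c,1)
cv2.imwrite("pics/w_ov.png",im); print(robot.observe()["time"])
E
```

```text
True 24.6 [ 0.8 -0.1  0.9] implied xf -0.04360460788471856
[[206. 275.]
 [202. 207.]
 [315. 207.]
 [311. 275.]]
[[323. 270.]
 [323. 281.]
 [136. 281.]
 [134. 270.]]
26.2167
```

View pics/w_ov.png

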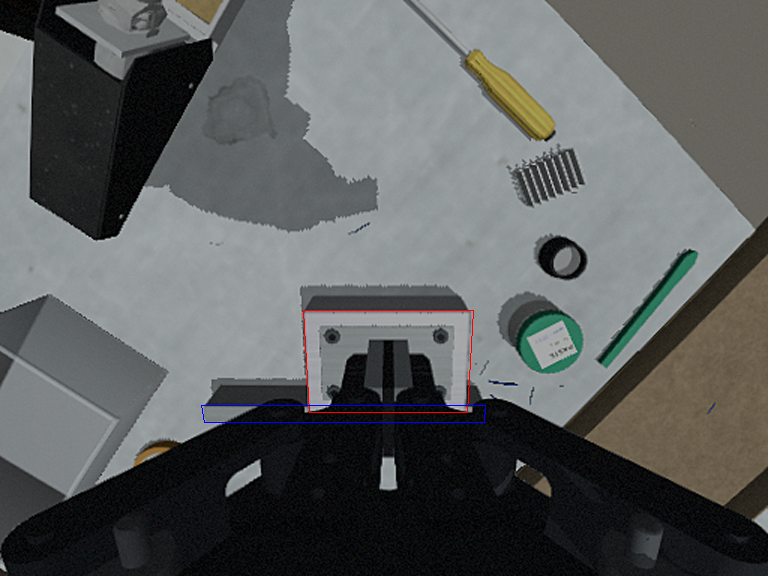

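The wrist view shows the block parallel to the fence and touching its face. Its right-hand end at x≈472 px is inside the fence's end at x≈485 px, and the fingers are clear of it. Handing in.

```bash
python3 -c "
from h import *
robot.job_done(); print(robot.observe()['time'])"
```

```text
the job is handed in; nothing more can be done
the job is handed in; nothing more can be done
```

The block now lies with a long side flush against the fence, and I handed the job in at about 26 s of the 72 s allowed. No verdict was reported.

- **What I did:** I used the open fingers as a wide contact and never gripped the block. One arc push from the left turned it 15°, a second from the right turned it 58° until it was parallel, and then I pressed it straight to the fence. I pressed once more at mid-length with closed fingers, then backed off and lifted clear.
- **Against the fence:** both presses were stopped by the force guard (18 N and 25 N) with the block at -44.0 and -43.6 mm from the face; the ideal is -44 and the limits are -47.5 to -40.
- **Along the fence:** the block's middle is about 38 mm from the fence's middle, within the 57 mm limit. This figure comes from the arm's position plus the camera fit, so it could be off by about 2 mm.
- **Angle:** it looks parallel in both the top and wrist overlays. I did not fit the final angle separately.
- **Other things:** the jar, loupe, heatsink and driver were never approached. The jar and loupe are where they were in the later top views. I did not measure the final positions of any of the four.

No check failed. I corrected my first reading of the fence face by about 2.4 mm before pushing, because I had counted its dark front face as part of the top.

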